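# Clamp the hull panel and hold the coating gauge on the red spot

## Robot

A 6-joint arm with a two-finger parallel gripper is mounted at the origin on the work surface. World frame = base frame: x ahead of the robot, y to its left, z up, the work surface at z = 0. Lengths are in mm, angles in rad, forces in N, time in s.
With the tool pointing down it reaches from about 300 to 775 mm from the base axis. Payload 14.6 kg.
Tool frame: the origin (TCP) lies between the finger pads; the fingertips stand 25 mm ahead of it and the grasp point (between the pads) lies 6 mm ahead of it; z points along the fingers, y is the line along which they close (so a half turn about z gives the same grasp; the last joint's range is limited). The gripper opens to 94 mm and grips with 3 to 60 N. Pads are 16 mm wide; open, the fingers measure 119 mm over their backs; the gripper's body (75 mm by 177 mm) begins 78 mm behind the grasp point.
Start: joints at [-1.382, 0.3, 1.521, -0, 1.321, -0.067], TCP at [139.154, -532.095, 230.446] pointing down, gripper open.
Joint ranges: [-3.03, 3.03], [-0.79, 2.21], [0.23, 2.52], [-1.04, 4.18], [0, 3.07], [-2.55, 2.55]. Speed limits (rad/s): [2.22, 2.22, 2.57, 3.14, 3.14, 3.14].

## Interface

Orientations are given as [roll, pitch, yaw] about the fixed x, y, z axes, in that order (R = Rz(yaw) Ry(pitch) Rx(roll)).
In Python, from cell import manip gives the robot as it stands. The module is installed in compiled form; this text tells all that it offers.
- The arm moves only by the tool step_arm, never from a script. Its argument "series" is one flat list of numbers, 5 for each row, row after row: the shift along the world's x, y, z in mm, then the turn about the world's z in rad, then the closure, from 0 (fully open) to 1 (shut). In form: [dx, dy, dz, spin, jaw, dx, dy, dz, spin, jaw, ...]. A call has 1 to 20 rows; each row shifts and turns the commanded pose from where the row before left it; what a row does not reach is not made up. A row lasts 1/8 s, in which the tool goes at most 62.5 mm and 10.7 degrees, less where a joint would pass 70% of its speed; a pose out of reach is approached as far as the arm can. A call is refused whole if a number of a shift passes 62.5 or a number of a turn 0.188, either way. A call with a gripper value outside its range is refused whole. The fingers move at their own pace and stop on an object; "squeeze" is the grip in N (left out, the last holds). Time passes only in rows, so rows that do not move let the fingers close. It gives the time, the measured TCP pose, the force, the opening and the grip force at its end, in the units of the state.
- manip.read_state(): the state, without advancing time (a new reading comes with each control period).
- manip.camera(name): name is "scene" or "top" or "wrist"; returns (picture, depth): 420x560x3 uint8, blue, green, red; 420x560 float32, mm along the optical axis (not along the pixel's ray), 0 where there is no reading.
- manip.camera_info(name): a dict with "fovy" (degrees; the focal length in pixels is half the picture's height over the tangent of half this angle, whatever the lens; pixels are square), "cx", "cy" (the principal point, pixels), "eye" and "orientation" of the camera in the world. Camera axes: x right, y down, z forward; pixel columns grow to the right and rows downward; lengths in mm; the calibration is good to about 2 mm. A picture is of the moment at which its call begins: read the wrist's pose just before it. camera_info takes no time and is no camera call; for the wrist camera it gives the pose at the moment of the call.
- manip.sign_off(): hands the job in; it is judged then, once.
The state is a dict: "clock": time; "joints": joint angles; "qd": joint speeds; "effort": joint torques, N m; "eef_pos": TCP position; "eef_rot": TCP orientation; "wrist_force": force on the tool from outside, world axes, zero at the start; "moment": the same for the moment, N m; "finger_gap": finger opening in mm; "finger_force": force on a finger pad.
Only numpy, scipy, OpenCV 4.12 (cv2) and the standard library are available. Lean on these libraries where they do the work, as an engineer would, in place of code of your own. Each camera call takes 0.05 s, during which the arm holds its last target. There are 200 camera calls.

## Task

Tighten both orange clamp knobs of the jig clockwise until each is fully home on its stop. Then take the blue gauge out of its stand and hold it square to the sloping green panel with its tip on the centre of the red sticker, pressed gently so that the sprung tip is about half-way in and never bottomed hard; finish while still holding it there, and leave the other things on the table alone.

Things in the scene. Friction and masses are not known exactly. Their poses are not given: they have to be found in the camera images.
- jig: fixed grey clamping jig, board 180 (x) x 420 (y) x 20 mm; origin under its centre on the table, z up. In its middle a green coated hull panel, 150 x 210 mm, slopes 0.35 rad (20 degrees), facing up and to the jig's -x side (the robot); its surface is 62 mm above the table at the centre, 88 mm at the far edge. The knobs stand at x -45 mm, y +170 (left) and -170 mm (right)
- knob_left_grip (a point): left orange clamp knob of the jig (at the jig's left (+y) end as the robot sees it), a captive bolt with a vertical axis. Its grip is an upright bar 44 mm long and 14 mm thick, rising 32 mm above a 46 mm disc 8 mm thick; this point lies on the axis, 7 mm below the bar's top and 16 mm above the disc's top, 81 mm above the table. Its x axis runs along the bar, its z axis up; it turns with the knob.
- knob_right_grip (a point): right orange clamp knob of the jig (at the jig's right (-y) end as the robot sees it), a captive bolt with a vertical axis. Its grip is an upright bar 44 mm long and 14 mm thick, rising 32 mm above a 46 mm disc 8 mm thick; this point lies on the axis, 7 mm below the bar's top and 16 mm above the disc's top, 81 mm above the table. Its x axis runs along the bar, its z axis up; it turns with the knob.
- knob_left (a joint): turning of the left clamp knob, rad: starts between 0 and 0.35, grows as the knob is turned CLOCKWISE seen from above, and ends on a hard stop (fully tight) at 1.35. It stays where it is left; about 0.04 N m turns it.
- knob_right (a joint): turning of the right clamp knob, rad: starts between 0 and 0.35, grows as the knob is turned CLOCKWISE seen from above, and ends on a hard stop (fully tight) at 1.35. It stays where it is left; about 0.04 N m turns it.
- spot_red_face (a point): the RED round sticker on the green panel, 30 mm across, black dot in its middle. The point is its centre on the panel's surface, 62 mm above the table; z axis square out of the panel (0.35 rad from vertical, leaning to the robot's side), y along the panel's level direction. A white and a yellow sticker lie in the same row, 55 mm apart; the red one may hold any of the three places
- stand: fixed upright grey ring-shaped stand of the gauge, 60 mm outside, 25 mm bore, 65 mm tall; origin under its centre on the table. The gauge's blue block rests on its top, neck and tip hang in the bore: lift the gauge straight up by more than 60 mm to clear it
- gauge_grip (a point): loose coating gauge, 0.1 to 0.2 kg, upright in the stand: a blue block 30 x 30 x 70 mm (white square on top), below it a metal neck 18 mm thick, 40 mm long, then a sprung steel tip 8 mm thick, 15 mm long. The point is the blue block's centre, 100 mm above the table at the start; z axis along the gauge away from the tip, x and y square to the block's sides
- gauge_tip (a point): end of the gauge's sprung tip, 90 mm below the centre of the blue block along the gauge's axis when the tip is out; it is rounded, 4 mm radius. Moves with the tip.
- plunger (a joint): how far the sprung tip is pushed into the gauge, m: 0 = fully out, 0.010 = bottomed on a hard stop. The spring takes 1.2 N to begin to move and 0.4 N more per mm (3.2 N half-way at 0.005).
- sample_bottle: clear sample bottle, blue cap, 74 mm wide, 170 mm tall; a bystander to leave alone, origin under its centre
- sample_jar: white sample jar, blue cap, 72 mm wide, 130 mm tall; a bystander to leave alone, origin under its centre
- drink_flask: yellow drinking flask, 72 mm wide, 210 mm tall; a bystander to leave alone, origin under its centre
- kit_box: white test kit box, 130 x 120 x 90 mm; a bystander to leave alone, origin under its centre
- tape_roll: roll of yellow tape, 90 mm wide, 24 mm high; a bystander to leave alone, origin under its centre
- driver: red-handled screwdriver, 200 mm long, lying; a bystander to leave alone, origin at its middle on the table
- clamp_collar: steel collar, 52 mm wide, 16 mm high; a bystander to leave alone, origin under its centre
There are look-alikes about, which are no part of the job. Of the things that look like the part that bears gauge_grip, the middle-sized one is meant. Of the things shaped like the stand, the grey one is meant.

How it is judged (in metres and radians):
On the way, in this order (a step that is already met when the one before it is completed fails the run):
1. both clamp knobs are turned home (value of joint each of knob_left, knob_right above 1.22 rad), for 0.2 s.
2. the gauge, held by the gripper, presses square and lightly on the red spot (distance between gauge_tip and spot_red_face below 0.01 m and angle between the z axis of gauge_grip and the z axis of spot_red_face, either way round below 0.14 rad and value of joint plunger between 0.002 and 0.0088 m and contact force between gauge and jig between 0.5 and 10 N and contact force between gauge and the fingers above 1 N and contact force between gauge and stand below 0.2 N and height (world z) of gauge_grip above 0.11 m), for 0.3 s.
At the end, for the whole second after the job is handed in: Both knobs within 0.13 rad of their stops; gauge in the fingers and clear of its stand, its tip within 10 mm of the red sticker's centre, its axis within 0.14 rad (8 degrees) of square to the panel, sprung tip pushed in 2 to 8.8 mm (contact force 0.5 to 10 N), all held through the last second (all of step 1 and all of step 2); the arm keeps its last pose, push and grip.
It fails at once if the gauge is pressed hard on the jig or panel (over 20 N) (contact force between gauge and jig above 20 N).
It fails at once if a bystander is shifted by more than 40 mm (distance of any of sample_bottle, sample_jar, drink_flask, kit_box, tape_roll, driver, clamp_collar from where it was at the start of the episode above 0.04 m).
It also fails if it takes over 59 s, if anything falls off the work surface, if the arm or the gripper's body presses on something with over 40 N, if the wrist force passes 120 N, or if a joint passes its speed limit or range.

## Working session

There is one attempt and no reset: what is moved stays moved. The work goes in short steps, Python scripts to look and compute and a tool call to move; the robot and the scene stay as the last step left them, time stands still between calls to the robot, and variables do not carry over. Pictures are saved under pics/ and viewed, at most 10 in all, crops included, and the job is handed in when it is done.

Besides the shell and the picture viewer there is one more tool, called after "Request:" in YAML: its name, and indented under it one key for each argument. step_arm: Moves the arm, as the interface text tells. Its arguments: {"type":"object","properties":{"series":{"type":"array"},"squeeze":{"type":"number"}},"required":["series"]}

```bash
mkdir -p pics; cat > h.py <<'E'
import numpy as np, cv2
from cell import manip
from scipy.spatial.transform import Rotation as R
def rot(o):
    o=np.array(o,float)
    return o if o.shape==(3,3) else (R.from_euler('xyz',o).as_matrix() if o.size==3 else R.from_quat(o).as_matrix())
def cloud(name):
    i=manip.camera_info(name); im,d=manip.camera(name)
    f=210/np.tan(np.radians(i['fovy'])/2)
    v,u=np.mgrid[:420,:560]
    P=np.stack([(u-i['cx'])/f*d,(v-i['cy'])/f*d,d],-1)@rot(i['orientation']).T+np.array(i['eye'])
    P[d<=0]=np.nan
    return im,d,P
E
python3 - <<'E'
from h import *
print(manip.read_state())
for n in("scene","top","wrist"):
    print(n,manip.camera_info(n))
    im,d,P=cloud(n); cv2.imwrite(f'pics/{n}0.png',im); np.savez(f'{n}0.npz',im=im,P=P)
E
```

```text
{'clock': 0.0, 'joints': array([-1.38161523e+00,  3.00462612e-01,  1.52158234e+00,  3.07679510e-07,
        1.32066661e+00, -6.65969459e-02]), 'qd': array([-0.00126318, -0.00113101,  0.00113051, -0.00061192, -0.00077531,
       -0.0001847 ]), 'effort': array([ 1.61788084e-03, -5.31808913e+01, -3.52738202e+01,  7.08793220e-02,
        2.43961177e-02, -9.20255206e-05]), 'eef_pos': array([ 139.10516059, -531.88392483,  229.89042888]), 'eef_rot': array([-3.14047624e+00, -7.47584504e-05,  2.55777921e-01]), 'wrist_force': array([ 0.4185232 , -0.30202016,  0.44021386]), 'moment': array([-0.02598359, -0.03413467,  0.02889254]), 'finger_force': 0.0, 'finger_gap': 94.06811494387436}
scene {'fovy': 56.174804998494096, 'cx': 280.81162492287706, 'cy': 213.90986402990546, 'eye': array([1009.76681931, -597.93332759,  910.47915299]), 'orientation': array([-2.40691974, -0.00596084,  0.65348143])}
top {'fovy': 47.96245615239647, 'cx': 284.1401531298132, 'cy': 208.80649595081724, 'eye': array([ 294.44815348,    6.57496226, 1381.51709885]), 'orientation': array([-2.95114089, -0.02789538, -1.55971899])}
wrist {'fovy': 65.85330691379667, 'cx': 278.3497616321715, 'cy': 213.63511702899606, 'eye': array([ 206.19393401, -514.72475864,  383.8105693 ]), 'orientation': array([ 2.89722987e+00, -2.35778454e-04, -1.31538942e+00])}
```

View pics/top0.png

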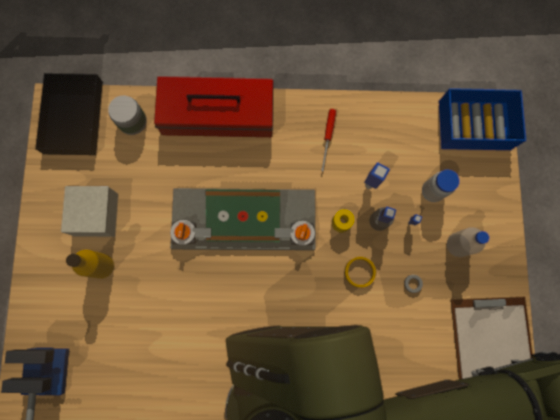

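View pics/scene0.png

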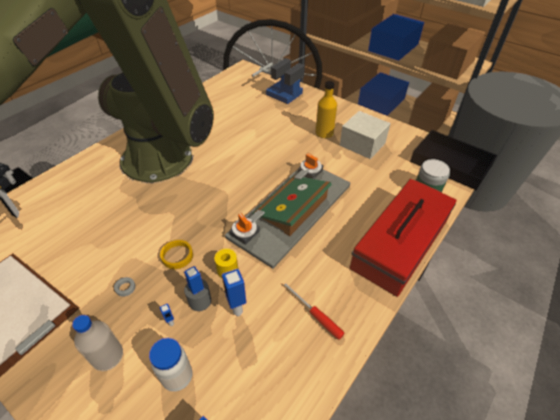

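```bash
python3 - <<'E'
from h import *
z=np.load('top0.npz');im,P=z['im'],z['P']
for n,(u,v) in dict(red=(243,216),white=(223,216),yel=(262,216),kl=(183,232),kr=(302,232),g=(389,213),big=(379,171),small=(416,219),ystand=(343,219)).items():
    print(n,np.round(np.nanmedian(P[v-2:v+3,u-2:u+3].reshape(-1,3),0),1))
hsv=cv2.cvtColor(im,cv2.COLOR_BGR2HSV)
for n,(u,v) in dict(kl=(183,232),kr=(302,232)).items():
    s=np.s_[v-16:v+16,u-16:u+16]
    m=(hsv[s][...,0]<14)&(hsv[s][...,1]>170)&(hsv[s][...,2]>110)
    for zz in (60,75):
      q=P[s][m&(P[s][...,2]>zz)]; 
      c=cv2.minAreaRect(q[:,:2].astype(np.float32)); w,V=np.linalg.eigh(np.cov(q[:,:2].T));print(n,len(q),q.mean(0),c,'ax',np.arctan2(V[1,1],V[0,1]))
# gauge top: points z>125
s=np.s_[160:235,365:425]; q=P[s]
m=(q[...,2]>124)&(q[...,2]<142); p=q[m]; print('gtops',len(p))
lab=cv2.connectedComponentsWithStats(m.astype(np.uint8))
for k in range(1,lab[0]):
    a=q[lab[1]==k]; 
    if len(a)>15: print(len(a),a.mean(0),cv2.minAreaRect(a[:,:2].astype(np.float32)))
# jig board pts z 15..25
s=np.s_[180:260,165:325]; q=P[s]; m=(abs(q[...,2]-20)<4); a=q[m]; print('jig',len(a),cv2.minAreaRect(a[:,:2].astype(np.float32)))
c=[cv2.resize(im[140:260,340:460],(480,480),interpolation=3), np.vstack([cv2.resize(im[212:252,163:203],(240,240)),cv2.resize(im[212:252,282:322],(240,240))])]
cv2.imwrite('pics/c1.png',np.hstack(c))
E
```

```text
red [526.3  88.9  62.7]
white [525.9 145.4  61.1]
yel [527.9  35.2  60.5]
kl [476.6 253.   75.6]
kr [480.3 -76.9  86.9]
g [ 528.  -308.9  135. ]
big [ 634.4 -276.   173.2]
small [ 521.3 -396.1   86.4]
ystand [ 533.  -204.3    2.4]
kl 55 [476.80864041 258.197975    82.12297958] ((480.16064453125, 256.70953369140625), (35.889469146728516, 32.245849609375), 28.392749786376953) ax 2.9650279464081404
kl 45 [476.14132425 259.29962495  86.44651442] ((480.29864501953125, 258.5640563964844), (12.848020553588867, 39.43204879760742), 79.9574203491211) ax 2.973312135051675
kr 40 [478.34871888 -78.87129144  80.82841093] ((484.054443359375, -77.41580200195312), (32.91035461425781, 39.10638427734375), 51.01112747192383) ax 2.8198896049542514
kr 33 [477.51697673 -78.8386765   84.80041568] ((482.8464660644531, -80.8371810913086), (12.429404258728027, 40.68465042114258), 72.10575103759766) ax 2.8264566197036847
gtops 163
28 [ 619.22679837 -269.30411703  133.08168456] ((618.566162109375, -270.199951171875), (39.413394927978516, 4.426483631134033), 57.31133270263672)
131 [ 530.29936712 -310.65945521  133.59908158] ((530.935791015625, -311.6489562988281), (30.349496841430664, 30.777368545532227), 72.99864196777344)
jig 2918 ((528.3408813476562, 89.71956634521484), (179.88546752929688, 419.8430480957031), 0.2541949152946472)
```

View pics/c1.png

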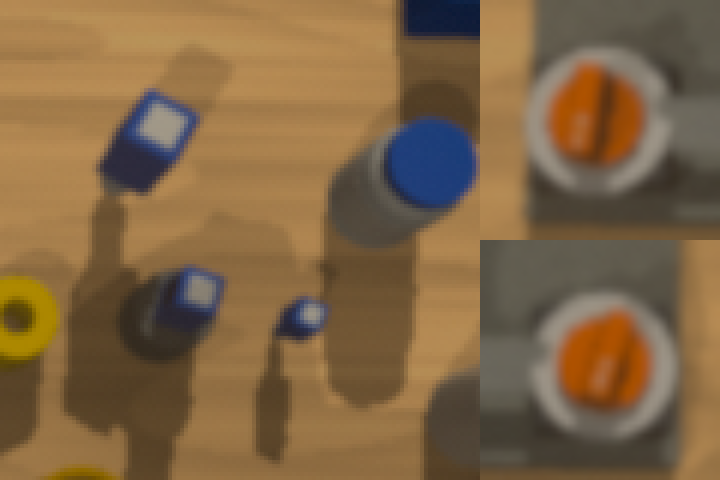

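Request:
step_arm:
  series: [24.6,32.3,0,0.184,0,24.6,32.3,0,0.184,0,24.6,32.3,0,0.184,0,24.6,32.3,0,0.184,0,24.6,32.3,0,0.184,0,24.6,32.3,0,0.184,0,24.6,32.3,0,0.184,0,24.6,32.3,0,0.184,0,24.6,32.3,0,0.184,0,24.6,32.3,0,0.184,0,24.6,32.3,0,0.184,0,24.6,32.3,0,0.184,0,24.6,32.3,0,0.184,0,24.6,32.3,0,0.184,0,0,0,0,0,0,0,0,0,0,0]
  squeeze: 25

```text
clock: 2.15
eef_pos: [483.2, -80.2, 230.2]
eef_rot: [-3.141, -0.001, 2.83]
wrist_force: [0.5, 0.9, -1.0]
finger_gap: 94.0
finger_force: 0.0
```

```bash
cat >> h.py <<'E'
def knob(c):
    im,d,P=cloud('wrist'); hsv=cv2.cvtColor(im,cv2.COLOR_BGR2HSV)
    near=(np.hypot(P[...,0]-c[0],P[...,1]-c[1])<45)
    m=near&((hsv[...,0]<16)&(hsv[...,1]>150))&(abs(P[...,2]-88)<5)
    q=P[m]; print(len(q),q.mean(0),cv2.minAreaRect(q[:,:2].astype(np.float32)))
    return im
E
python3 - <<'E'
from h import *
s=manip.read_state();print(s['clock'],s['eef_pos'],s['eef_rot'],s['joints'])
im=knob((483.3,-80.3));cv2.imwrite('pics/w1.png',im)
E
```

```text
2.15 [483.1962474  -80.17918871 230.21605358] [-3.14141196e+00 -6.06876398e-04  2.83003272e+00] [-2.39161764e-01  1.66031611e-01  1.68653059e+00 -1.41895356e-04
  1.28964881e+00 -1.49835880e+00]
597 [485.13076813 -80.14111771  87.30711275] ((485.0738830566406, -80.02751159667969), (13.468462944030762, 42.62831497192383), 71.95985412597656)
```

View pics/w1.png

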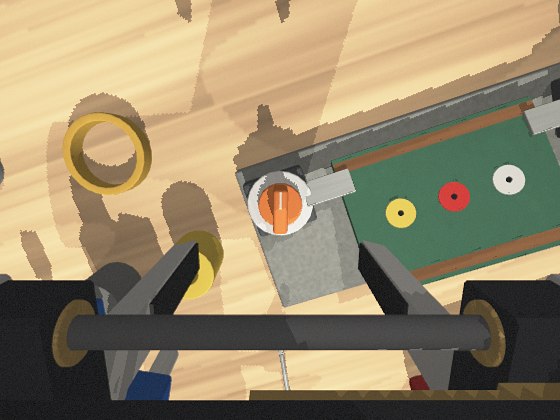

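Request:
step_arm:
  series: [1.5,0,-34,0,0,0,0,-34,0,0,0,0,-34,0,0,0,0,-34,0,0,0,0,0,0,0,0,0,0,0,1,0,0,0,0,1,0,0,0,0,1,0,0,0,0,1,0,0,0,0,1,0,0,0,0,1,0,0,0,0,1,0,0,0,0,1,0,0,0,-0.1,1]

```text
clock: 3.95
eef_pos: [485.2, -79.4, 94.5]
eef_rot: [3.141, -0.0, 2.73]
wrist_force: [1.3, 6.5, -0.7]
finger_gap: 13.8
finger_force: 25.0
```

Request:
step_arm:
  series: [0,0,0,-0.18,1,0,0,0,-0.18,1,0,0,0,-0.18,1,0,0,0,-0.18,1,0,0,0,-0.15,1,0,0,0,0,1]

```text
clock: 4.7
eef_pos: [485.8, -78.8, 94.5]
eef_rot: [3.139, -0.001, 1.859]
wrist_force: [6.1, 10.3, -3.1]
finger_gap: 13.9
finger_force: 25.0
```

```bash
python3 - <<'E'
from h import *
s=manip.read_state();print(s['clock'],s['eef_rot'],s['moment'],s['wrist_force'])
E
```

```text
4.7 [ 3.13941198e+00 -1.16224564e-03  1.85946722e+00] [ 1.87782921 -1.31363866 -0.00895768] [ 6.12243195 10.33958451 -3.05021663]
```

Request:
step_arm:
  series: [1,1,0,-0.06,1,0,0,0,-0.06,1,0,0,0,0,1]

```text
clock: 5.08
eef_pos: [486.0, -78.6, 94.5]
eef_rot: [-3.141, -0.0, 1.743]
wrist_force: [-0.7, 3.2, 2.6]
finger_gap: 14.1
finger_force: 25.9
```

```bash
python3 - <<'E'
from h import *
s=manip.read_state();print(s['clock'],s['eef_rot'],s['moment'],s['wrist_force'])
E
```

```text
5.075 [-3.14143633e+00 -3.09629975e-04  1.74284646e+00] [0.69818162 0.03993885 0.58102297] [-0.67782433  3.15505487  2.58845957]
```

Request:
step_arm:
  series: [0,0,0,0,0,0,0,0,0,0,0,0,0,0,0,0,0,30,0,0,0,0,50,0,0,-0.2,48.4,50,0.175,0,-0.2,48.4,0,0.175,0,-0.2,48.4,0,0.175,0,-0.2,48.4,0,0.175,0,-0.2,48.4,0,0.175,0,-0.2,48.4,0,0.175,0,-0.2,48.4,0,0.175,0,0,0,0,0,0,0,0,0,0,0]

```text
clock: 6.82
eef_pos: [484.6, 254.5, 219.2]
eef_rot: [-3.141, -0.0, 2.966]
wrist_force: [-0.4, -0.2, -0.9]
finger_gap: 94.4
finger_force: 0.0
```

```bash
python3 - <<'E'
from h import *
s=manip.read_state();print(s['clock'],s['eef_pos'],s['eef_rot'],s['joints'])
im=knob((483.3,260));cv2.imwrite('pics/w2.png',im)
E
```

```text
6.825 [484.64001771 254.52984033 219.17907338] [-3.14119146e+00 -2.08137125e-04  2.96554367e+00] [ 4.16786298e-01  3.03621826e-01  1.54289570e+00 -2.24918323e-04
  1.29547191e+00 -9.77899901e-01]
636 [482.80690069 259.84903056  87.20203047] ((482.857666015625, 259.82366943359375), (13.989713668823242, 42.94817352294922), 84.90345001220703)
```

Request:
step_arm:
  series: [-1.1,6,-25,0.087,0,0,0,-34,0,0,0,0,-33,0,0,0,0,-33,0,0,0,0,0,0,0,0,0,0,0,1,0,0,0,0,1,0,0,0,0,1,0,0,0,0,1,0,0,0,0,1,0,0,0,0,1,0,0,0,0,1,0,0,0,-0.1,1,0,0,0,-0.18,1,0,0,0,-0.18,1,0,0,0,-0.18,1,0,0,0,-0.18,1,0,0,0,-0.18,1,0,0,0,0,1]

```text
clock: 9.25
eef_pos: [483.7, 261.0, 94.3]
eef_rot: [3.141, 0.0, 2.055]
wrist_force: [1.4, 0.9, -1.4]
finger_gap: 14.0
finger_force: 24.8
```

```bash
python3 - <<'E'
from h import *
s=manip.read_state();print(s['clock'],s['eef_rot'],s['moment'],s['wrist_force'])
E
```

```text
9.25 [3.14133385e+00 9.68109145e-05 2.05485875e+00] [ 0.01672328 -0.46248754  0.01867973] [ 1.40717031  0.8623718  -1.35874511]
```

Turned 1.0 so far; about 0.26 to go to the stop.

Request:
step_arm:
  series: [0,0,0,-0.16,1,0,0,0,-0.1,1,0,0,0,-0.05,1,0,0,0,0,1]

```text
clock: 9.75
eef_pos: [483.8, 261.0, 94.4]
eef_rot: [3.141, 0.0, 1.748]
wrist_force: [3.8, 0.0, -2.4]
finger_gap: 14.6
finger_force: 25.0
```

```bash
python3 - <<'E'
from h import *
s=manip.read_state();print(s['clock'],s['eef_rot'],s['moment'],s['wrist_force'])
E
```

```text
9.75 [3.14091726e+00 6.70590631e-05 1.74831337e+00] [ 0.09652314 -0.85781944  0.27817939] [ 3.82326858  0.019365   -2.42562589]
```

Request:
step_arm:
  series: [0,0,0,0,0,0,0,0,0,0,0,0,0,0,0,0,0,30,0,0,0,0,50,0,0,0,-28,55,0.18,0,0,-28,50,0.18,0,0,-28,0,0.18,0,0,-28,0,0.18,0,0,-28,0,0.18,0,0,-28,0,0.19,0,0,0,0,0,0]

```text
refused, turn out of range in row 11
```

Request:
step_arm:
  series: [0,0,0,0,0,0,0,0,0,0,0,0,0,0,0,0,0,30,0,0,0,0,50,0,0,0,-28,55,0.18,0,0,-28,50,0.18,0,0,-28,0,0.18,0,0,-28,0,0.18,0,0,-28,0,0.18,0,0,-28,0,0.18,0,0,0,0,0,0]

```text
clock: 11.25
eef_pos: [483.5, 91.9, 279.5]
eef_rot: [-3.142, 0.0, 2.823]
wrist_force: [-0.0, 0.4, -0.0]
finger_gap: 93.7
finger_force: 0.0
```

```bash
python3 - <<'E'
from h import *
s=manip.read_state();print(s['clock'],s['eef_pos'],s['eef_rot'])
im,d,P=cloud('wrist');hsv=cv2.cvtColor(im,cv2.COLOR_BGR2HSV);cv2.imwrite('pics/w3.png',im)
o=(hsv[...,1]>150)&(hsv[...,0]<16)&(abs(P[...,2]-88)<5)
for y in(260.5,-79.5):
    m=o&(np.hypot(P[...,0]-484,P[...,1]-y)<35); 
    q=P[m]
    if len(q)>10: print(len(q),q.mean(0),cv2.minAreaRect(q[:,:2].astype(np.float32)))
m=((hsv[...,0]<6)|(hsv[...,0]>172))&(hsv[...,1]>150)&(np.hypot(P[...,0]-528,P[...,1]-90)<90)&(P[...,2]>45)&(P[...,2]<80)
n,l,st,c=cv2.connectedComponentsWithStats(m.astype(np.uint8));k=1+st[1:,4].argmax();q=P[l==k]
print('red',st[k],c[k],np.nanmean(q,0),q.min(0),q.max(0))
A=np.c_[q[:,:2],np.ones(len(q))];print('slope',np.linalg.lstsq(A,q[:,2],rcond=None)[0])
E
```

```text
11.25 [483.53298022  91.85910782 279.49693951] [-3.14159155e+00  1.02188374e-04  2.82284682e+00]
502 [483.04387656 257.03531686  86.94853656] ((483.3618469238281, 258.9689025878906), (14.025212287902832, 43.18846893310547), 12.890783309936523)
408 [484.99239795 -78.93417487  87.36081275] ((485.3261413574219, -79.44731140136719), (13.802605628967285, 43.840492248535156), 12.730202674865723)
red [278 219  25  25 462] [289.7034632  231.21645022] [529.4602868   89.99397411  62.51901348] [515.55265365  75.62395758  56.0000888 ] [542.93294646 104.45590208  68.31122842]
slope [ 3.59063062e-01  4.40891358e-03 -1.27987394e+02]
```

View pics/w3.png

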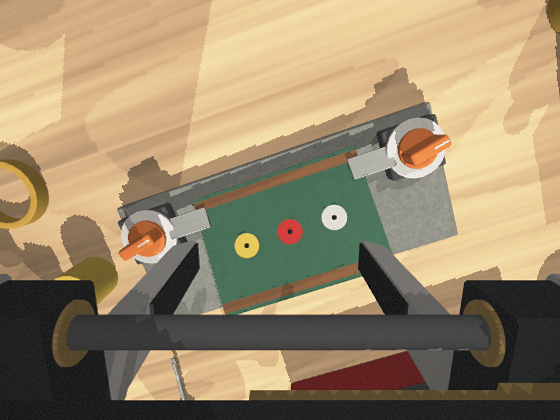

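Request:
step_arm:
  series: [5.8,-50.3,0,0,0.2,5.8,-50.3,0,0,0.4,5.8,-50.3,0,0,0.4,5.8,-50.3,0,0,0.4,5.8,-50.3,0,0,0.4,5.8,-50.3,0,0,0.4,5.8,-50.3,0,0,0.4,5.8,-50.3,0,0,0.4,0,0,0,0,0.4,0,0,0,0,0.4]

```text
clock: 12.55
eef_pos: [530.4, -308.3, 279.0]
eef_rot: [3.141, -0.001, 2.822]
wrist_force: [0.1, 0.3, 0.5]
finger_gap: 56.4
finger_force: 0.0
```

```bash
python3 - <<'E'
from h import *
s=manip.read_state();print(s['clock'],s['eef_pos'],s['eef_rot'])
im,d,P=cloud('wrist');cv2.imwrite('pics/w4.png',im)
for z0 in (135,65):
    m=(abs(P[...,2]-z0)<4)&(np.hypot(P[...,0]-530,P[...,1]+311)<(35))
    q=P[m].astype(np.float32);print(z0,len(q),q.mean(0),cv2.minAreaRect(q[:,:2]),cv2.minEnclosingCircle(q[:,:2]))
E
```

```text
12.55 [ 530.39547589 -308.2961547   279.04884465] [ 3.14116316e+00 -5.50799981e-04  2.82249680e+00]Traceback (most recent call last):
  File "<stdin>", line 6, in <module>
cv2.error: OpenCV(4.12.0) /io/opencv/modules/imgproc/src/convhull.cpp:143: error: (-215:Assertion failed) total >= 0 && (depth == CV_32F || depth == CV_32S) in function 'convexHull'
```

View pics/w4.png

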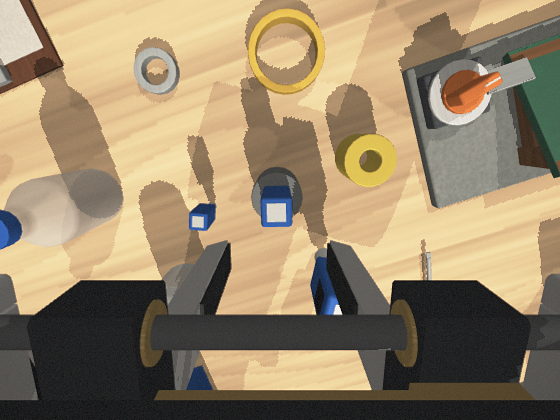

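```bash
python3 - <<'E'
from h import *
im,d,P=cloud('wrist')
print(P[208,276],P[222,276],P[185,260:300:8])
q=P[190:230,255:300].reshape(-1,3);print(np.isnan(q).any(1).mean())
for z0 in (135,65):
    m=(abs(P[...,2]-z0)<5)&(np.hypot(P[...,0]-530,P[...,1]+311)<45)
    q=P[m].astype(np.float32);print(z0,len(q))
    if len(q)>3:print(q.mean(0),cv2.minAreaRect(q[:,:2]),cv2.minEnclosingCircle(q[:,:2]))
E
```

```text
[ 528.29770333 -310.52162668  134.77691787] [ 541.28851082 -314.82718756  134.94219729] [[ 512.10769717 -324.97443799   65.51969376]
 [ 515.13762364 -316.37713014   64.34907465]
 [ 518.00416144 -307.6550055    64.39348146]
 [ 520.81834568 -298.92407474   64.76615738]
 [ 523.86244386 -290.22523675   63.7100996 ]]
0.0033333333333333335
135 951Traceback (most recent call last):
  File "<stdin>", line 8, in <module>
cv2.error: OpenCV(4.12.0) /io/opencv/modules/imgproc/src/convhull.cpp:143: error: (-215:Assertion failed) total >= 0 && (depth == CV_32F || depth == CV_32S) in function 'convexHull'
```

Array slicing is non-contiguous; copy it.

```bash
python3 - <<'E'
from h import *
im,d,P=cloud('wrist')
for z0 in (135,65):
    m=(abs(P[...,2]-z0)<5)&(np.hypot(P[...,0]-530,P[...,1]+311)<45)
    q=np.ascontiguousarray(P[m][:,:2],dtype=np.float32).reshape(-1,1,2)
    print(z0,q.shape,q.mean(0),cv2.minAreaRect(q),cv2.minEnclosingCircle(q))
E
```

```text
135 (954, 1, 2) [[ 531.07404 -311.58328]] ((531.843994140625, -312.15673828125), (29.593032836914062, 30.0946044921875), 72.19287109375) ((531.5100708007812, -311.6631774902344), 19.454757690429688)
65 (980, 1, 2) [[ 523.2715  -308.54523]] ((528.4236450195312, -310.4372863769531), (59.297523498535156, 51.27893829345703), 70.99027252197266) ((532.022216796875, -312.07781982421875), 30.03582763671875)
```

Request:
step_arm:
  series: [1.6,-3.2,-33,0.008,0.4,0,0,-40,0,0.4,0,0,-40,0,0.4,0,0,-30,0,0.4,0,0,-20,0,0.4,0,0,0,0,0.4,0,0,0,0,1,0,0,0,0,1,0,0,0,0,1,0,0,0,0,1,0,0,0,0,1]
  squeeze: 20

```text
clock: 14.08
eef_pos: [531.9, -312.6, 117.1]
eef_rot: [-3.142, 0.001, 2.832]
wrist_force: [0.0, 1.6, 6.2]
finger_gap: 30.0
finger_force: 20.0
```

Request:
step_arm:
  series: [0,0,10,0,1,0,0,10,0,1,0,0,10,0,1,0,0,0,0,1,-3.6,1.15,0,0,1,-3.6,1.15,0,0,1,-3.6,1.15,0,0,1,-3.6,1.15,0,0,1,0,0,0,0,1]

```text
clock: 15.2
eef_pos: [516.9, -307.9, 146.4]
eef_rot: [3.142, -0.0, 2.832]
wrist_force: [2.7, -0.8, -0.3]
finger_gap: 30.1
finger_force: 20.0
```

```bash
cat >> h.py <<'E'
def gauge(c,rad=60):
    # c: approx grip centre; scene+wrist camera blue/white pts; fit axis by top face / side normals
    for n in('scene','wrist','top'):
        im,d,P=cloud(n); hsv=cv2.cvtColor(im,cv2.COLOR_BGR2HSV); cv2.imwrite(f'pics/g_{n}.png',im)
        m=(abs(hsv[...,0].astype(int)-113)<14)&(hsv[...,1]>130)&(np.linalg.norm(P-np.array(c),axis=-1)<rad)
        q=P[m]; print(n,len(q)); 
        if len(q)>20:
            print(q.mean(0).round(1),q.min(0).round(1),q.max(0).round(1)); np.save(f'g_{n}.npy',q)
E
python3 - <<'E'
from h import *
s=manip.read_state();print(s['clock'],s['eef_pos'],s['eef_rot'],s['moment'],s['wrist_force'],s['finger_force'])
gauge(s['eef_pos']-[0,0,16])
a=cv2.imread('pics/g_scene.png');cv2.imwrite('pics/cs.png',np.hstack([cv2.resize(a[200:360,130:290],(400,400),interpolation=2),cv2.resize(cv2.imread('pics/g_wrist.png')[130:330,180:380],(400,400))]))
E
```

```text
15.2 [ 516.92113089 -307.92952959  146.42910668] [ 3.14150378e+00 -1.89167339e-04  2.83168987e+00] [ 0.04025802 -0.8860334  -0.02197818] [ 2.74820343 -0.82109876 -0.29506216] 19.99979317188263
scene 255
[ 533.4 -315.   135.9] [ 514.2 -328.6   99.7] [ 542.  -296.3  168. ]
wrist 3232
[ 510.1 -306.5  151.6] [ 498.8 -325.8   98.2] [ 531.7 -291.1  170.9]
top 0
```

View pics/cs.png

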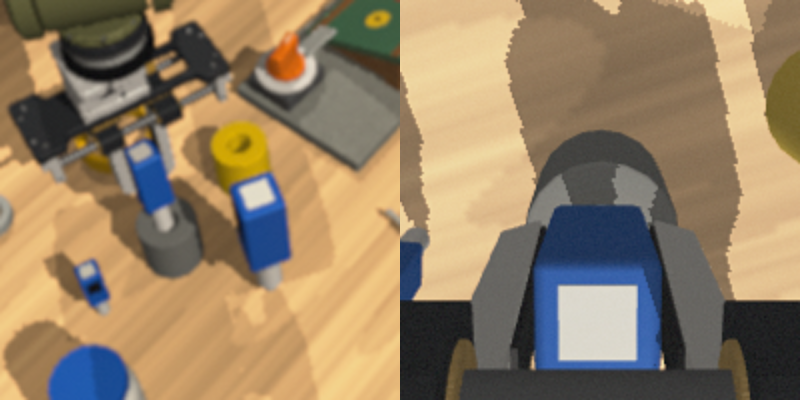

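Request:
step_arm:
  series: [-3.6,1.15,0,0,1,-3.6,1.15,0,0,1,-3.6,1.15,0,0,1,-3.6,1.15,0,0,1,0,0,0,0,1]

```text
clock: 15.98
eef_pos: [502.3, -303.1, 146.1]
eef_rot: [3.141, -0.001, 2.832]
wrist_force: [2.3, 0.2, -2.9]
finger_gap: 29.7
finger_force: 20.0
```

```bash
cat >> h.py <<'E'
def tilt():
    s=manip.read_state(); im,d,P=cloud('wrist'); hsv=cv2.cvtColor(im,cv2.COLOR_BGR2HSV)
    t=s['eef_pos']; yaw=s['eef_rot'][2]; Q=(P-t)@R.from_euler('z',yaw).as_matrix()
    white=(hsv[...,1]<70)&(hsv[...,2]>150)&(abs(Q[...,0])<40)&(abs(Q[...,1])<13)&(Q[...,2]>-10)&(Q[...,2]<45)
    n,l,st,c=cv2.connectedComponentsWithStats(white.astype(np.uint8));k=1+st[1:,4].argmax();q=Q[l==k]
    a=np.linalg.lstsq(np.c_[q[:,:2],np.ones(len(q))],q[:,2],rcond=None)[0]
    nrm=np.array([-a[0],-a[1],1]);nrm/=np.linalg.norm(nrm)
    c=q.mean(0)
    print('t',s['clock'],t.round(1),'yaw',yaw.round(3),'F',s['wrist_force'].round(2),'M',s['moment'].round(2))
    print('white',len(q),'c(tool, z up)',c.round(1),'lean about y',np.arctan2(nrm[0],nrm[2]).round(3),'side',np.arctan2(nrm[1],nrm[2]).round(3))
    w=lambda x:R.from_euler('z',yaw).as_matrix()@x+t
    print('axis',(R.from_euler('z',yaw).as_matrix()@nrm).round(3),'grip',w(c-35*nrm).round(1),'tip',w(c-125*nrm).round(1))
E
python3 -c "
from h import *
tilt()"
```

```text
t 15.975 [ 502.3 -303.1  146.1] yaw 2.832 F [ 2.25  0.22 -2.86] M [ 0.2  -0.83  0.01]
white 1515 c(tool, z up) [-0.6  1.  17.8] lean about y 0.254 side -0.0
axis [-0.24   0.077  0.968] grip [ 511. -307.  130.] tip [ 532.6 -313.9   42.9]
```

Request:
step_arm:
  series: [-3.5,1.1,-1.5,0,1,-3.5,1.1,-1.5,0,1,-3.5,1.1,0,0,1,0,0,0,0,1]

```text
clock: 16.52
eef_pos: [491.9, -300.0, 143.2]
eef_rot: [3.141, -0.001, 2.832]
wrist_force: [2.0, 0.1, -0.9]
finger_gap: 29.8
finger_force: 20.0
```

```bash
python3 -c "
from h import *
tilt();tilt()"
```

```text
t 16.525 [ 491.9 -300.   143.2] yaw 2.832 F [ 1.99  0.14 -0.87] M [ 0.17 -0.78  0.11]
white 1561 c(tool, z up) [-0.8  0.9 17.8] lean about y 0.367 side -0.005
axis [-0.34   0.114  0.933] grip [ 504.3 -305.1  128.4] tip [ 534.9 -315.4   44.3]
t 16.575 [ 491.9 -300.   143.2] yaw 2.832 F [ 2.33 -0.4  -1.22] M [ 0.16 -0.68  0.07]
white 1558 c(tool, z up) [-0.8  0.9 17.9] lean about y 0.367 side -0.002
axis [-0.341  0.111  0.933] grip [ 504.4 -305.   128.4] tip [ 535.1 -315.1   44.4]
```

Request:
step_arm:
  series: [0,0,0,0,1,0,0,0,0,1,0,0,15,0,1,0,0,25,0,1,0,0,25,0,1,0,0,25,0,1,0,0,10,0,1,0,0,0,0,1]
  squeeze: 45

```text
clock: 17.62
eef_pos: [492.2, -300.2, 243.8]
eef_rot: [-3.141, 0.001, 2.832]
wrist_force: [0.3, -0.7, -2.0]
finger_gap: 30.0
finger_force: 45.0
```

```bash
python3 -c "
from h import *
tilt()"
```

```text
t 17.625 [ 492.2 -300.2  243.8] yaw 2.832 F [ 0.3  -0.73 -1.99] M [ 0.04 -0.1  -0.01]
white 1552 c(tool, z up) [-0.8  1.  17.9] lean about y 0.367 side -0.003
axis [-0.341  0.112  0.933] grip [ 504.6 -305.3  228.9] tip [ 535.3 -315.4  144.9]
```

Request:
step_arm:
  series: [-1.6,30,0,0.04,1,-1.6,48,0,0.04,1,-1.6,48,0,0.04,1,-1.6,48,0,0.04,1,-1.6,48,0,0.04,1,-1.6,48,0,0.04,1,-1.6,48,0,0.04,1,-1.6,48,0,0.037,1,0,25,0,0,1,0,0,-20,0,1,0,0,-20,0,1,0,0,-15,0,1,0,0,0,0,1,0,0,0,0,1]

```text
clock: 19.42
eef_pos: [479.7, 90.8, 188.9]
eef_rot: [3.142, 0.001, -3.134]
wrist_force: [-0.3, 1.1, -2.8]
finger_gap: 29.4
finger_force: 45.0
```

```bash
python3 - <<'E'
from h import *
tilt(); 
im,d,P=cloud('scene'); i=manip.camera_info('scene'); f=210/np.tan(np.radians(i['fovy'])/2)
p=rot(i['orientation']).T@(np.array([530,91,62])-i['eye']); u,v=f*p[0]/p[2]+i['cx'],f*p[1]/p[2]+i['cy'];u,v=int(u),int(v);print(u,v)
a=cv2.resize(im[v-60:v+40,u-60:u+60],(480,400),interpolation=2)
w,_=manip.camera('wrist'); cv2.imwrite('pics/f1.png',np.hstack([a,cv2.resize(w[150:420,180:380],(296,400))]))
E
```

```text
t 19.425 [479.7  90.8 188.9] yaw -3.134 F [-0.28  1.13 -2.77] M [ 0.04 -0.1   0.05]
white 1553 c(tool, z up) [-0.6  0.8 17.8] lean about y 0.36 side -0.004
axis [-0.353  0.002  0.936] grip [492.6  90.  173.9] tip [524.4  89.9  89.7]
291 196
```

View pics/f1.png

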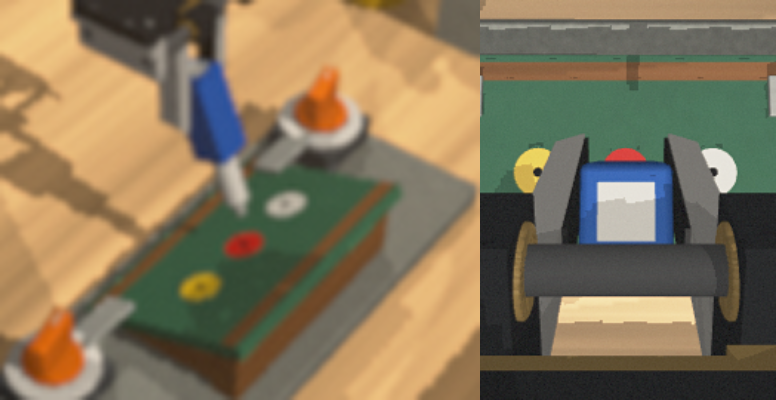

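Request:
step_arm:
  series: [1.5,0.2,-11.2,0,1,1.4,0,-11.2,0,1,0,0,0,0,1,0,0,0,0,1]

```text
clock: 20.08
eef_pos: [482.4, 91.1, 165.9]
eef_rot: [-3.142, -0.0, -3.134]
wrist_force: [-0.3, 0.2, -2.5]
finger_gap: 30.2
finger_force: 45.0
```

```bash
cat >> h.py <<'E'
def look():
    tilt(); F=[]
    for _ in range(6): manip.camera('wrist'); F.append(manip.read_state()['wrist_force'])
    print('Favg',np.mean(F,0).round(2),np.std(F,0).round(2))
E
python3 -c "
from h import *
look()"
```

```text
t 20.075 [482.4  91.1 165.9] yaw -3.134 F [-0.29  0.23 -2.45] M [ 0.05 -0.13 -0.01]
white 1556 c(tool, z up) [-0.6  0.7 17.9] lean about y 0.366 side 0.001
axis [-0.358 -0.004  0.934] grip [495.5  90.5 151.2] tip [527.8  90.8  67.1]
Favg [-0.1  -0.22 -2.31] [0.49 0.6  0.41]
```

Request:
step_arm:
  series: [0.6,0,-1.65,0,1,0.6,0,-1.65,0,1,0.6,0,-1.65,0,1,0.6,0,-1.65,0,1,0,0,0,0,1]

```text
clock: 21.05
eef_pos: [484.8, 91.1, 159.3]
eef_rot: [-3.142, -0.0, -3.134]
wrist_force: [-0.8, -0.2, -0.2]
finger_gap: 29.9
finger_force: 45.0
```

```bash
python3 -c "
from h import *
look()"
```

```text
t 21.05 [484.8  91.1 159.3] yaw -3.134 F [-0.79 -0.19 -0.19] M [0.03 0.04 0.01]
white 1551 c(tool, z up) [-0.6  0.7 17.9] lean about y 0.372 side -0.004
axis [-0.363  0.001  0.932] grip [498.1  90.3 144.6] tip [530.8  90.2  60.7]
Favg [-0.82  0.08 -0.27] [0.47 0.48 0.52]
```

Request:
step_arm:
  series: [0.5,0,-1.25,0,1,0.4,0,-1.25,0,1,0,0,0,0,1,0,0,0,0,1,0,0,0,0,1]

```text
clock: 22.02
eef_pos: [485.7, 91.1, 156.9]
eef_rot: [3.142, 0.0, -3.134]
wrist_force: [-1.2, -0.3, 0.4]
finger_gap: 30.2
finger_force: 45.0
```

```bash
python3 - <<'E'
from h import *
look()
im,d,P=cloud('scene'); u,v=291,196
cv2.imwrite('pics/f2.png',cv2.resize(im[v-50:v+30,u-50:u+50],(600,480),interpolation=2))
E
```

```text
t 22.025 [485.7  91.1 156.9] yaw -3.134 F [-1.22 -0.28  0.35] M [0.06 0.01 0.04]
white 1545 c(tool, z up) [-0.5  0.7 17.9] lean about y 0.36 side -0.001
axis [-0.352 -0.001  0.936] grip [498.6  90.4 142. ] tip [530.3  90.5  57.8]
Favg [-0.98  0.    0.55] [0.58 0.22 0.26]
```

View pics/f2.png

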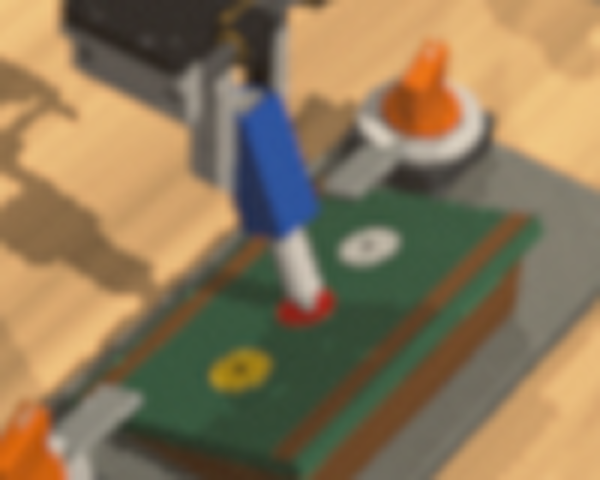

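```bash
python3 - <<'E'
from h import *
ims=[];
for _ in range(4): im,d,P=cloud('scene'); ims.append(im)
im=np.mean(ims,0).astype(np.uint8)
hsv=cv2.cvtColor(im,cv2.COLOR_BGR2HSV)
H,S,V=[hsv[...,k].astype(int) for k in range(3)]
box=np.zeros(H.shape,bool);box[165:225,265:325]=1
def comp(m,n):
    k,l,st,c=cv2.connectedComponentsWithStats((m&box).astype(np.uint8))
    for j in range(1,k):
        if st[j,4]>12: print(n,st[j],c[j].round(1),np.nanmedian(P[l==j],0).round(1))
comp((abs(H-25)<8)&(S>140)&(V>70),'yel'); comp(((H<6)|(H>172))&(S>140),'red'); comp((S<60)&(V>90),'pale')
i=manip.camera_info('scene'); f=210/np.tan(np.radians(i['fovy'])/2)
for X in ([530,91,62],[530,146,62],[530,36,62],[540,91,65.5]):
    p=rot(i['orientation']).T@(np.array(X)-i['eye']); print(X,f*p[0]/p[2]+i['cx'],f*p[1]/p[2]+i['cy'])
cv2.imwrite('pics/f3.png',cv2.resize(im[180:210,275:310],(700,600),interpolation=0))
E
```

```text
yel [276 204  10   7  54] [280.7 207.3] [531.5  32.2  63.5]
red [288 195   8   5  20] [291.6 197.4] [535.9  83.6  65.6]
pale [271 165  10  13  88] [276.8 170.1] [493.9  64.7 163.5]
pale [291 165  34  17 261] [310.  172.8] [501.2 232.8  46.6]
pale [297 183  11   8  69] [302.  186.6] [531.1 143.9  63.3]
pale [286 184  10  13  78] [290.4 189.7] [524.6  86.9  85.5]
pale [302 201  23  24 202] [315.3 214.9] [609.6 105.2  19.4]
[530, 91, 62] 291.6597279508587 196.27422590116853
[530, 146, 62] 302.17100869646464 186.30220228923926
[530, 36, 62] 280.61642521252304 206.7509773385614
[540, 91, 65.5] 294.3631611529057 196.90478998263126
```

View pics/f3.png

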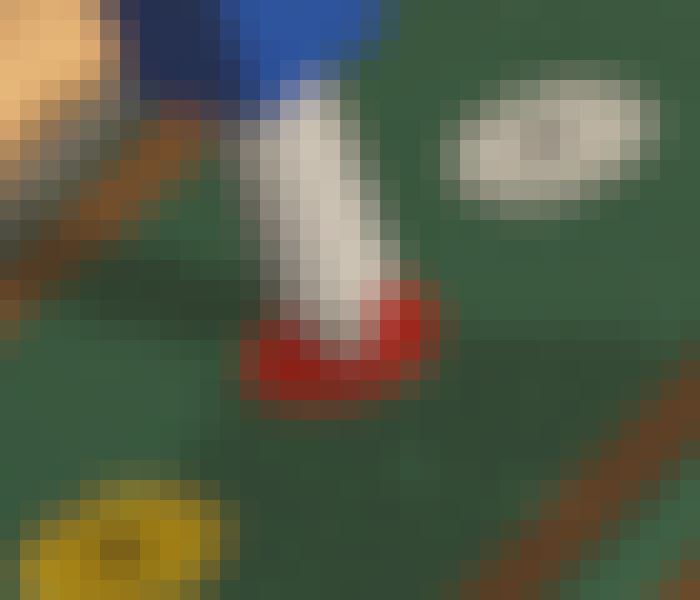

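```bash
python3 -c "
from cell import manip
print(manip.sign_off())"
```

```text
the job is handed in; nothing more can be done
None
```

I handed the job in: both knobs are home on their stops (bars measured at about 1.35 rad), and the gauge is held square to the panel (within about 0.02 rad) on the centre of the red sticker, at about 3 N with the tip about 4.5 mm in; the hand-in returned no verdict.

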